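# Feel along a mudguard to its stay hole

### The arm

A 7-joint arm with a two-finger parallel gripper is mounted at the origin on the work surface. World frame = base frame: x ahead of the robot, y to its left, z up, the work surface at z = 0. Lengths are in m, angles in rad, forces in N, time in s.
With the tool pointing down it reaches from about 0.4 to 0.875 m from the base axis. Payload 19.3 kg.
Tool frame: the origin (TCP) lies between the finger pads, 19 mm behind the fingertips; this is the grasp point; z points along the fingers, y is the line along which they close (so a half turn about z gives the same grasp; the last joint's range is limited). The gripper opens to 85 mm and grips with 20 to 120 N. Pads are 22 mm wide; open, the fingers measure 114 mm over their backs; the gripper's body (76 mm by 85 mm) begins 54 mm behind the grasp point. The pads swing forward as they close: fully open they stand 13 mm farther back than shut.
Start: joints at [1.274, 0.521, -0.036, 1.599, 0.021, 1.021, -0.113], TCP at [0.141, -0.609, 0.25] pointing down, gripper open.
Joint ranges: [-2.91, 2.91], [-0.3, 2.13], [-1.5, 1.42], [0.17, 2.43], [-1.26, 4.41], [0.16, 1.93], [-2.52, 2.52]. Speed limits (rad/s): [1.89, 1.89, 2.39, 2.39, 3.01, 3.01, 3.01].

### API

Orientations are given as [roll, pitch, yaw] about the fixed x, y, z axes, in that order (R = Rz(yaw) Ry(pitch) Rx(roll)).
In Python, from workcell import monitor, optics, workorder gives the robot as it stands.
- The arm moves only by the tool apply_moves, never from a script. Its arguments are lists of equal length, an entry for each row: "linear": the shift along the tool's x, y, z each as a share of 0.1 m, from -1 to 1, a list of three; "delta_rot": the turn, a rotation vector about the tool's x, y, z each as a share of 120 degrees, from -1 to 1, a list of three. A call has exactly 5 rows; each row is the pose to reach, as a shift and turn from the pose commanded when the call began, along the tool's axes at that moment; what a row does not reach only later rows make up. A row lasts 1/12 s, in which the tool goes at most 41.7 mm and 7.16 degrees, less where a joint would pass 70% of its speed; a pose out of reach is approached as far as the arm can. A call with a number of a shift or a turn outside -1 to 1 is refused whole. A call with a gripper value outside its range is refused whole. "gripper" is the opening, from -1 (shut) to 1 (fully open), set as the call begins (left out, the last holds). The fingers move at their own pace and stop on an object; "force" is the grip in N (left out, the last holds). Time passes only in rows, so rows that repeat a pose let the fingers close, or fill a call up. It gives the time, the measured TCP pose, the force, the opening and the grip force at its end, in the units of the state.
- monitor.observe(): the state, without advancing time (a new reading comes with each control period).
- optics.grab_frame(name): name is "side" or "top" or "wrist"; returns (picture, depth): 420x560x3 uint8, red, green, blue; 420x560 float32, m along the optical axis (not along the pixel's ray), 0 where there is no reading.
- optics.camera_info(name): a dict with "fx", "fy", "cx", "cy" (pixels), "D" ([k1, k2, p1, p2, k3] as OpenCV has them; the pictures are not rectified), "rvec" (rotation vector, rad) and "tvec" (3), from world to camera coordinates, as OpenCV has them; the wrist camera has in their place "T_tool_cam" (4x4, takes a point from camera to tool coordinates, whose origin is the TCP and whose axes are the flange's). Camera axes: x right, y down, z forward; pixel columns grow to the right and rows downward; lengths in m; the calibration is good to about 2 mm. A picture is of the moment at which its call begins: read the wrist's pose just before it. camera_info takes no time and is no camera call.
- workorder.job_done(): hands the job in; it is judged then, once.
The state is a dict: "clock": time; "qpos": joint angles; "qd": joint speeds; "joint_efforts": joint torques, N m; "position": TCP position; "tool_rot": TCP orientation; "force": force on the tool from outside, world axes, zero at the start; "moment": the same for the moment, N m; "grip_width": finger opening in m; "finger_force": force on a finger pad.
Only numpy, scipy, OpenCV 4.12 (cv2) and the standard library are available. Lean on these libraries where they do the work, as an engineer would, in place of code of your own. Each camera call takes 0.05 s, during which the arm holds its last target. There are 200 camera calls.

### The job

Feel the aluminium mudguard on the sprung stand for dents: run the fingertips lightly along the top of its arch, from the bracket end towards the rounded tail, staying in touch all the way, and stop at the small hole near the tail. Finish holding there, fingertips still resting lightly on the hole to mark it for the stay bolt. Do not lift the mudguard or push it down hard, and leave the other things on the board where they are.

Things in the scene. Friction and masses are not known exactly. Their poses are not given: they have to be found in the camera images.
- guard: Aluminium mudguard blade, an arch 240 x 47 mm on springs. Origin: middle of the top of the arch (crest); x along it from bracket end (-120 mm) to rounded tail (+120, with end disc +139), y across, z up. Crest: 24 mm wide strip, flat across; flanges slope down 35 degrees. Lengthwise an arc of radius 330 mm: 330 - sqrt(330^2 - x^2) mm below the origin (11.1 at x = 85, 15.5 at x = 100).
- guard_start (a point): Point on the crest 20 mm in from the blade's bracket end (guard x = -100 mm), a good place to set down the fingertips. The bracket is a dark steel tab 22 mm wide that sticks out about 28 mm past this end and bends down. Feel the guard with the fingers shut and the tool straight down: the place touched is reckoned at the TCP.
- guard_hole (a point): Centre of the small dark hole, 9 mm across, in the crest near the rounded tail (guard x = +85 mm), at the surface; where the trace ends.
- stand: Fixed steel stand: base plate 160 x 80 x 10 mm, two sprung posts under the guard. Origin: under its centre, on the board's top (12 mm above the table); x, y as the guard's. The untouched guard's origin is 115 mm above it. The guard moves only straight up and down: yields 2 mm per newton, to a stop 14 mm down, and springs back; it could be lifted 12 mm.
- bell: Loose silver bell with a small thumb lever, dome 53 mm across, 38 mm high, beside the stand at its +y side; origin under its centre. Leave alone.
- grip: Loose purple handlebar grip lying along its own x, 126 mm long, 34 mm thick, beside the stand at its -y side; origin under its centre. Leave alone.
- socket: Loose steel socket standing upright, 26 mm across, 34 mm high, beside the stand at its +y side; origin under its centre. Leave alone.
- case: Closed stainless steel socket set case, 210 x 130 x 48 mm, at the robot's left, with the pump on it; origin under its centre. Leave alone.
- cage: Black bottle cage lying on its back, 140 mm long, 82 mm wide, 85 mm high, at the robot's right; origin under its centre. Leave alone.
- pump: Red mini pump lying along its own x, 225 mm long, 28 mm thick, on top of the socket set case; origin under its centre. Leave alone.

How it is judged:
On the way, in this order (a step that is already met when the one before it is completed fails the run):
1. the fingertips touch the crest at the bracket end (on the last 40 mm of the blade) (x of the grasp point in the frame of guard between -0.125 and -0.08 m and y of the grasp point in the frame of guard between -0.018 and 0.018 m and contact force between the fingers and guard above 0.2 N), for 0.1 s.
2. still in contact along the crest, -70 mm from its middle (guard x) (x of the grasp point in the frame of guard between -0.078 and -0.062 m and y of the grasp point in the frame of guard between -0.018 and 0.018 m and contact force between the fingers and guard above 0.2 N).
3. still in contact along the crest, -50 mm from its middle (guard x) (x of the grasp point in the frame of guard between -0.058 and -0.042 m and y of the grasp point in the frame of guard between -0.018 and 0.018 m and contact force between the fingers and guard above 0.2 N).
4. still in contact along the crest, -30 mm from its middle (guard x) (x of the grasp point in the frame of guard between -0.038 and -0.022 m and y of the grasp point in the frame of guard between -0.018 and 0.018 m and contact force between the fingers and guard above 0.2 N).
5. still in contact along the crest, -10 mm from its middle (guard x) (x of the grasp point in the frame of guard between -0.018 and -0.002 m and y of the grasp point in the frame of guard between -0.018 and 0.018 m and contact force between the fingers and guard above 0.2 N).
6. still in contact along the crest, 10 mm from its middle (guard x) (x of the grasp point in the frame of guard between 0.002 and 0.018 m and y of the grasp point in the frame of guard between -0.018 and 0.018 m and contact force between the fingers and guard above 0.2 N).
7. still in contact along the crest, 30 mm from its middle (guard x) (x of the grasp point in the frame of guard between 0.022 and 0.038 m and y of the grasp point in the frame of guard between -0.018 and 0.018 m and contact force between the fingers and guard above 0.2 N).
8. still in contact along the crest, 50 mm from its middle (guard x) (x of the grasp point in the frame of guard between 0.042 and 0.058 m and y of the grasp point in the frame of guard between -0.018 and 0.018 m and contact force between the fingers and guard above 0.2 N).
9. the fingertips have come to the stay hole, lightly in contact (horizontal distance between the grasp point and guard_hole below 0.013 m and contact force between the fingers and guard between 0.2 and 8 N), for 0.2 s.
At the end, for the whole second after the job is handed in: The fingertips rest on the mudguard with the TCP within 13 mm (seen from above) of the hole's centre, pressing with 0.2 to 8 N so that the blade is 0.3 to 12 mm below its free height, and the other things are within 20 mm of where they began (all of step 9 and z of guard in the frame of stand between 0.103 and 0.1147 m and distance of each of bell, grip, socket, case, cage, pump from where it was at the start of the episode below 0.02 m); the arm keeps its last pose, push and grip.
It fails at once if the mudguard is pressed hard (over 10 N) (contact force between the fingers and guard above 10 N).
It fails at once if the mudguard is pushed down nearly to its stop (over 13 mm) (z of guard in the frame of stand below 0.102 m).
It fails at once if the mudguard is lifted (over 4 mm) (z of guard in the frame of stand above 0.119 m).
It fails at once if one of the other things on the board is lifted, carried or knocked away (over 20 mm) (distance of any of bell, grip, socket, case, cage, pump from where it was at the start of the episode above 0.02 m).
It also fails if it takes over 51 s, if anything falls off the work surface, if the arm or the gripper's body presses on something with over 40 N, if the wrist force passes 120 N, or if a joint passes its speed limit or range.

## Working session

There is one attempt and no reset: what is moved stays moved. The work goes in short steps, Python scripts to look and compute and a tool call to move; the robot and the scene stay as the last step left them, time stands still between calls to the robot, and variables do not carry over. Pictures are saved under pics/ and viewed, at most 10 in all, crops included, and the job is handed in when it is done.

Besides the shell and the picture viewer there is one more tool, called after "Call:" in YAML: its name, and indented under it one key for each argument. apply_moves: Moves the arm, as the interface text tells. Its arguments: {"type":"object","properties":{"linear":{"type":"array"},"delta_rot":{"type":"array"},"gripper":{"type":"number"},"force":{"type":"number"}},"required":["linear","delta_rot"]}

```bash
mkdir -p pics
cat > h.py <<'E'
import numpy as np, cv2
from workcell import monitor, optics, workorder
def w2c(n):
    i=optics.camera_info(n); R=cv2.Rodrigues(np.array(i["rvec"],float))[0]
    K=np.array([[i["fx"],0,i["cx"]],[0,i["fy"],i["cy"]],[0,0,1.]])
    return K,np.array(i["D"],float),R,np.array(i["tvec"],float).ravel()
def cloud(n,depth):
    K,D,R,t=w2c(n); v,u=np.mgrid[0:420,0:560]
    p=cv2.undistortPoints(np.stack([u,v],-1).reshape(-1,1,2).astype(float),K,D).reshape(420,560,2)
    P=np.dstack([p*depth[...,None],depth]); return (P-t)@R
E
python3 - <<'E'
from h import *
for n in("top","side"):
    im,d=optics.grab_frame(n); cv2.imwrite(f"pics/{n}.png",im[...,::-1]); np.savez(n,im=im,d=d)
s=monitor.observe(); print(s)
E
```

```text
{'clock': 0.1, 'qpos': array([ 1.27381717,  0.52198895, -0.03631161,  1.59992717,  0.0212132 ,
        1.02110851, -0.11277947]), 'qd': array([-0.00010969, -0.00065285, -0.00050443, -0.00175423, -0.0024592 ,
       -0.00025904, -0.00117018]), 'joint_efforts': array([ 2.47418437e-03, -9.28494716e+01,  1.98345155e+00, -3.70521176e+01,
        1.80934626e-02,  5.37171029e-03,  7.13399140e-05]), 'position': array([ 0.14041935, -0.60873748,  0.24947047]), 'tool_rot': array([-3.14054999e+00,  9.20096030e-05,  2.26781511e-01]), 'force': array([-0.48526184, -0.77921579, -0.2604089 ]), 'moment': array([ 0.02815891, -0.03215455, -0.02475774]), 'finger_force': 0.0, 'grip_width': 0.08500348151315094}
```

View pics/top.png

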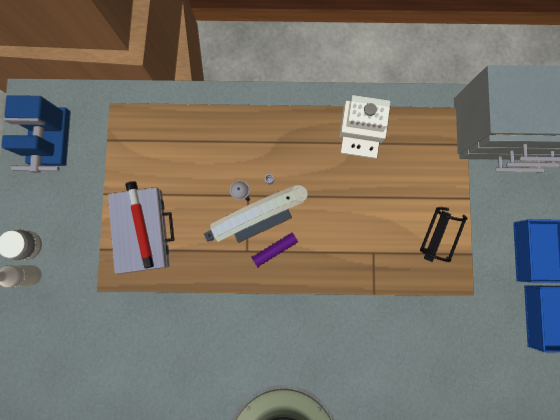

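View pics/side.png

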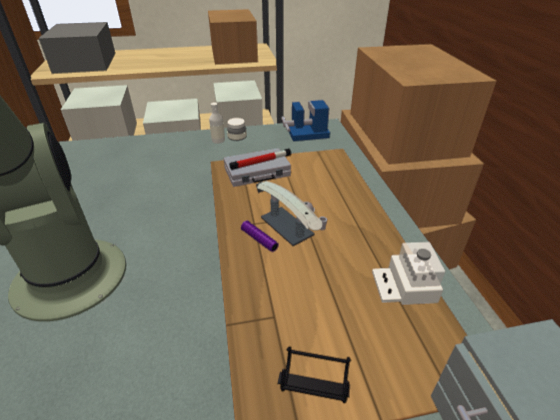

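The top view shows the guard running from its bracket at about (209,236) to its tail at about (300,193), with the hole near (288,198). The bell is at (239,189), the socket at (269,179) and the grip at (275,250). Next I'll measure it.

Run:
```python
from h import *
a=np.load("top.npz"); im,d=a["im"],a["d"]; P=cloud("top",d)
c=cv2.resize(im[165:265,195:320],None,fx=6,fy=6,interpolation=cv2.INTER_CUBIC); cv2.imwrite("pics/c1.png",c[...,::-1])
for u,v in[(288,198),(209,236),(299,193),(250,216),(230,226),(150,270),(239,189),(269,179),(275,250)]: print(u,v,P[v,u].round(4))
m=np.zeros(d.shape,bool); m[175:245,200:312]=1; m&=(P[...,2]>.09)&(P[...,2]<.15)
Q=P[m]; r=cv2.minAreaRect(Q[:,:2].astype(np.float32)); print(m.sum(),r,cv2.boxPoints(r))
# side cloud
b=np.load("side.npz"); S=cloud("side",b["d"]).reshape(-1,3)
lo,hi=Q.min(0)-.02,Q.max(0)+.02; S=S[((S>lo)&(S<hi)).all(1)&(S[:,2]>.09)]
print(len(S),cv2.minAreaRect(S[:,:2].astype(np.float32)),Q[:,2].max(),S[:,2].max())
```

```text
288 198 [ 0.6194 -0.0046  0.1148]
209 236 [0.5243 0.1911 0.0955]
299 193 [ 0.6336 -0.0319  0.1063]
250 216 [0.5719 0.0871 0.1287]
230 226 [0.5478 0.1362 0.1194]
150 270 [0.4372 0.3603 0.0129]
239 189 [0.6519 0.1246 0.0506]
269 179 [0.6861 0.0474 0.0188]
275 250 [0.4931 0.0276 0.0431]
2022 ((0.5826288461685181, 0.07603268325328827), (0.049190953373909, 0.2793542742729187), 25.53435516357422) [[ 0.5002276   0.1914652 ]
 [ 0.62064385 -0.0606037 ]
 [ 0.6650301  -0.03939983]
 [ 0.54461384  0.21266907]]
976 ((0.5837557315826416, 0.07126712799072266), (0.0510387122631073, 0.27289700508117676), 25.82279396057129) 0.1324165685044463 0.12712323944064483
```

View pics/c1.png

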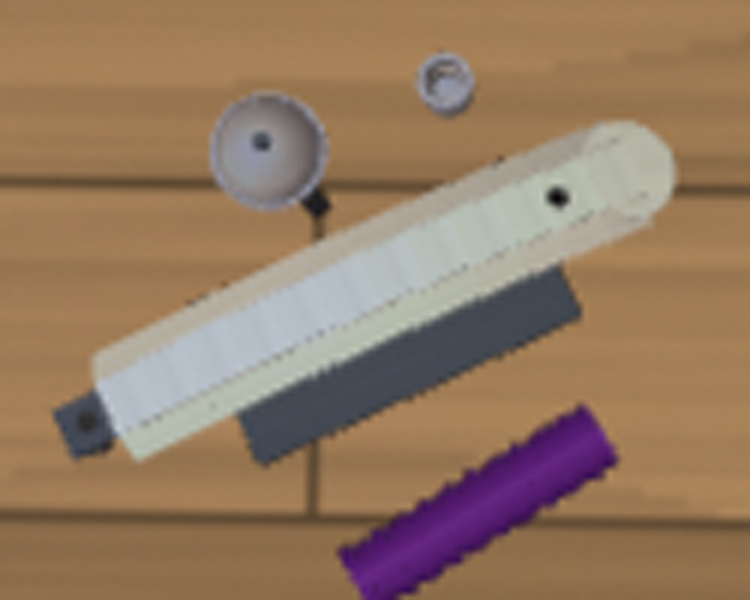

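```bash
cat >> h.py <<'E'
def ray(n,u,v,z):
    K,D,R,t=w2c(n); p=cv2.undistortPoints(np.array([[[u,v]]],float),K,D).ravel()
    o=-R.T@t; r=R.T@np.array([*p,1]); return o+r*(z-o[2])/r[2]
E
python3 - <<'E'
from h import *
f=lambda x,y:(195+(x+.5)/6-.5,165+(y+.5)/6-.5)
h=ray("top",*f(558,197),.1159); e=ray("top",*f(107,408),.127-.0226)
print(h,e,np.linalg.norm((h-e)[:2]),np.degrees(np.arctan2(*(h-e)[[1,0]])))
b=np.load("side.npz"); cv2.imwrite("pics/c2.png",cv2.resize(b["im"][170:245,245:340],None,fx=7,fy=7,interpolation=cv2.INTER_CUBIC)[...,::-1])
E
```

```text
[ 0.62062524 -0.00355192  0.1159    ] [0.53231735 0.1812512  0.1044    ] 0.2048181557179188 -64.45926663276725
```

View pics/c2.png

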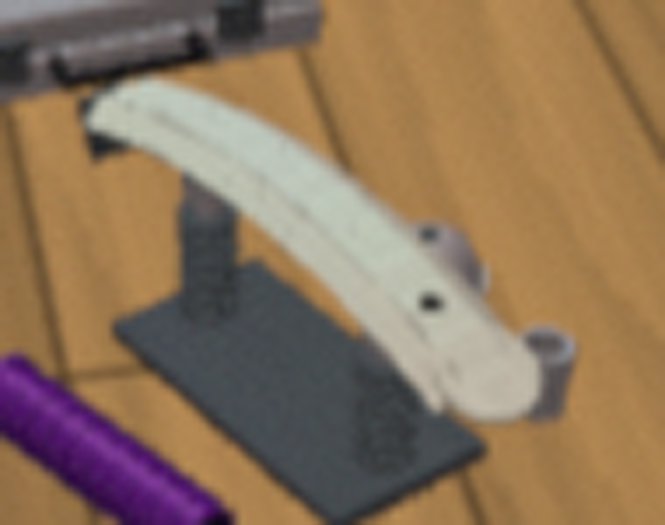

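Call:
apply_moves:
  linear:
    - [0.3,-0.3,0]
    - [0.6,-0.6,0]
    - [1,-1,0]
    - [1,-1,0]
    - [1,-1,0]
  delta_rot:
    - [0,0,-0.05]
    - [0,0,-0.104]
    - [0,0,-0.104]
    - [0,0,-0.104]
    - [0,0,-0.104]
  gripper: -1
  force: 20

```text
clock: 0.52
position: [0.218, -0.4858, 0.2502]
tool_rot: [-3.141, -0.001, 0.449]
force: [0.3, -0.4, 0.9]
grip_width: 0.0252
finger_force: 0.0
```

The side view agrees: the hole is at crop (431,302), nothing overhangs the crest, and the bell and socket sit behind it. The edge-to-hole length came out at 204.8 mm against 205 expected, so the pose is good.

Call:
apply_moves:
  linear:
    - [0.3,-0.12,0]
    - [0.6,-0.24,0]
    - [0.9,-0.36,0]
    - [1,-0.4,0]
    - [1,-0.4,0]
  delta_rot:
    - [0,0,0]
    - [0,0,0]
    - [0,0,0]
    - [0,0,0]
    - [0,0,0]

```text
clock: 0.93
position: [0.2904, -0.4084, 0.25]
tool_rot: [-3.141, -0.001, 0.448]
force: [-1.2, -0.1, 0.6]
grip_width: 0.0002
finger_force: 0.0
```

Call:
apply_moves:
  linear:
    - [0.3,-0.12,0]
    - [0.6,-0.24,0]
    - [0.9,-0.36,0]
    - [1,-0.4,0]
    - [1,-0.4,0]
  delta_rot:
    - [0,0,0]
    - [0,0,0]
    - [0,0,0]
    - [0,0,0]
    - [0,0,0]

```text
clock: 1.35
position: [0.363, -0.3298, 0.2499]
tool_rot: [-3.141, -0.0, 0.447]
force: [0.3, 0.1, 0.8]
grip_width: -0.0002
finger_force: 0.0
```

Call:
apply_moves:
  linear:
    - [0.3,-0.12,0]
    - [0.6,-0.24,0]
    - [0.9,-0.36,0]
    - [1,-0.4,0]
    - [1,-0.4,0]
  delta_rot:
    - [0,0,0]
    - [0,0,0]
    - [0,0,0]
    - [0,0,0]
    - [0,0,0]

```text
clock: 1.77
position: [0.4358, -0.2512, 0.2498]
tool_rot: [-3.141, -0.0, 0.447]
force: [-0.5, -0.5, -0.4]
grip_width: -0.0
finger_force: 0.0
```

Call:
apply_moves:
  linear:
    - [0.2,-0.25,0]
    - [0.4,-0.5,0]
    - [0.6,-0.75,0]
    - [0.68,-0.82,0]
    - [0.68,-0.82,0]
  delta_rot:
    - [0,0,0]
    - [0,0,0]
    - [0,0,0]
    - [0,0,0]
    - [0,0,0]

```text
clock: 2.18
position: [0.4611, -0.148, 0.25]
tool_rot: [-3.142, -0.0, 0.446]
force: [-0.6, -1.3, -0.9]
grip_width: -0.0001
finger_force: 0.0
```

Call:
apply_moves:
  linear:
    - [0.2,-0.25,0]
    - [0.4,-0.5,0]
    - [0.6,-0.75,0]
    - [0.68,-0.82,0]
    - [0.68,-0.82,0]
  delta_rot:
    - [0,0,0]
    - [0,0,0]
    - [0,0,0]
    - [0,0,0]
    - [0,0,0]

```text
clock: 2.6
position: [0.4875, -0.045, 0.2499]
tool_rot: [-3.141, -0.0, 0.446]
force: [-0.8, -0.2, 0.3]
grip_width: -0.0001
finger_force: 0.0
```

Call:
apply_moves:
  linear:
    - [0.2,-0.25,0]
    - [0.4,-0.5,0]
    - [0.6,-0.75,0]
    - [0.68,-0.82,0]
    - [0.68,-0.82,0]
  delta_rot:
    - [0,0,0]
    - [0,0,0]
    - [0,0,0]
    - [0,0,0]
    - [0,0,0]

```text
clock: 3.02
position: [0.5139, 0.0581, 0.2498]
tool_rot: [-3.141, -0.0, 0.446]
force: [-0.5, -0.0, -0.1]
grip_width: 0.0002
finger_force: 0.0
```

Call:
apply_moves:
  linear:
    - [0.2,-0.25,0]
    - [0.4,-0.5,0]
    - [0.6,-0.75,0]
    - [0.68,-0.82,0]
    - [0.68,-0.82,0]
  delta_rot:
    - [0,0,0]
    - [0,0,0]
    - [0,0,0]
    - [0,0,0]
    - [0,0,0]

```text
clock: 3.43
position: [0.54, 0.1612, 0.2496]
tool_rot: [-3.141, 0.0, 0.445]
force: [-2.0, -0.4, -0.5]
grip_width: 0.0002
finger_force: 0.0
```

```bash
cat >> h.py <<'E'
G=np.array([.5840,.0731]);A=np.radians(-64.46)
def gp():
    s=monitor.observe(); p=s["position"]; d=p[:2]-G; c,n=np.cos(A),np.sin(A)
    x=d@[c,n]; y=d@[-n,c]; print("t",s["clock"],"guard x,y mm",round(x*1e3,1),round(y*1e3,1),"z",p[2].round(4),"tip above crest mm",round((p[2]-.019-.127+.33-np.sqrt(.33**2-x*x))*1e3,1),"rot",s["tool_rot"].round(4),"F",s["force"].round(2))
E
python3 -c "
from h import *
gp()"
```

```text
t 3.4333 guard x,y mm -98.4 -1.7 z 0.2496 tip above crest mm 118.6 rot [-3.1415e+00  2.0000e-04  4.4540e-01] F [-1.96 -0.41 -0.49]
```

Call:
apply_moves:
  linear:
    - [0.02,0,0.25]
    - [0.02,0,0.5]
    - [0.02,0,0.75]
    - [0.02,0,1.0]
    - [0.02,0,1.0]
  delta_rot:
    - [0,0,0]
    - [0,0,0]
    - [0,0,0]
    - [0,0,0]
    - [0,0,0]

```text
clock: 3.85
position: [0.5395, 0.1579, 0.146]
tool_rot: [3.141, 0.007, 0.442]
force: [-1.1, -0.8, -0.8]
grip_width: -0.0
finger_force: 0.0
```

Call:
apply_moves:
  linear:
    - [0,0,0.03]
    - [0,0,0.06]
    - [0,0,0.1]
    - [0,0,0.1]
    - [0,0,0.1]
  delta_rot:
    - [0,0,0]
    - [0,0,0]
    - [0,0,0]
    - [0,0,0]
    - [0,0,0]

```text
clock: 4.27
position: [0.5413, 0.1621, 0.1406]
tool_rot: [3.141, -0.001, 0.444]
force: [0.7, 0.0, -0.4]
grip_width: -0.0
finger_force: 0.0
```

Run:
```python
from h import *
gp()
im,d=optics.grab_frame("side"); cv2.imwrite("pics/c3.png",cv2.resize(im[150:230,235:340],None,fx=7,fy=7,interpolation=cv2.INTER_CUBIC)[...,::-1])
gp()
```

```text
t 4.2667 guard x,y mm -98.7 -0.2 z 0.1406 tip above crest mm 9.7 rot [ 3.1414e+00 -8.0000e-04  4.4440e-01] F [ 0.73  0.04 -0.38]
t 4.3167 guard x,y mm -98.9 -0.1 z 0.1406 tip above crest mm 9.8 rot [ 3.1414e+00 -9.0000e-04  4.4460e-01] F [-0.72  0.67  0.22]
```

View pics/c3.png

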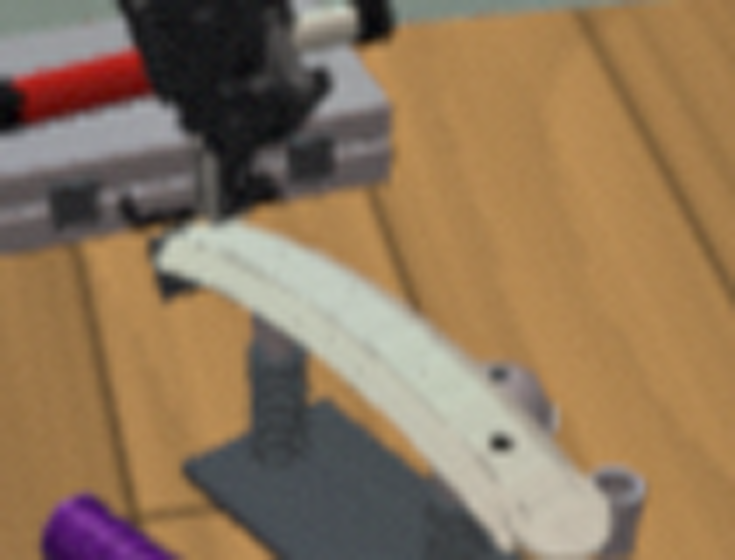

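The fingertips are shut and sit just above the bracket end, at about (235,215) in the crop, with the guard untouched. I'll come down slowly.

Call:
apply_moves:
  linear:
    - [0,0,0.02]
    - [0,0,0.04]
    - [0,0,0.06]
    - [0,0,0.07]
    - [0,0,0.07]
  delta_rot:
    - [0,0,0]
    - [0,0,0]
    - [0,0,0]
    - [0,0,0]
    - [0,0,0]

```text
clock: 4.73
position: [0.5409, 0.1622, 0.1327]
tool_rot: [-3.142, 0.0, 0.445]
force: [0.2, 0.6, -0.1]
grip_width: 0.0
finger_force: 0.0
```

Call:
apply_moves:
  linear:
    - [0,0,0.01]
    - [0,0,0.02]
    - [0,0,0.03]
    - [0,0,0.03]
    - [0,0,0.03]
  delta_rot:
    - [0,0,0]
    - [0,0,0]
    - [0,0,0]
    - [0,0,0]
    - [0,0,0]

```text
clock: 5.15
position: [0.541, 0.1623, 0.13]
tool_rot: [-3.142, 0.0, 0.445]
force: [-1.1, 0.1, 0.8]
grip_width: -0.0003
finger_force: 0.6
```

```bash
cat >> h.py <<'E'
def look():
    # guard drop vs first frame, by depth in the top and side views where guard is unoccluded
    for n in("top","side"):
        a=np.load(n+".npz"); P0=cloud(n,a["d"]); F=[]
        for _ in range(2): _,d=optics.grab_frame(n); F.append(monitor.observe()["force"]); D=cloud(n,d)-P0
        q=P0[...,:2]-G; c,s=np.cos(A),np.sin(A); x=q@[c,s]; y=q@[-s,c]; z=P0[...,2]
        for lo,hi in((-.12,-.06),(-.06,0),(0,.06),(.06,.12)):
            m=(x>lo)&(x<hi)&(abs(y)<.010)&(z>.095)&(z<.14)&(abs(D[...,2])<.015); print(n,lo,m.sum(),"dz mm",np.round(np.median(D[m][:,2])*1e3,2) if m.any() else None)
        print("F",np.mean(F,0).round(2))
E
python3 -c "
from h import *
gp();look()"
```

```text
t 5.15 guard x,y mm -99.0 -0.3 z 0.13 tip above crest mm -0.8 rot [-3.1415  0.      0.4446] F [-1.13  0.15  0.79]
top -0.12 0 dz mm None
top -0.06 158 dz mm -3.03
top 0 197 dz mm -2.61
top 0.06 190 dz mm -2.59
F [-0.62  0.1   1.93]
side -0.12 45 dz mm -2.97
side -0.06 75 dz mm -3.1
side 0 100 dz mm -2.31
side 0.06 133 dz mm -1.95
F [-0.2   0.05  1.46]
```

Contact confirmed: the guard is down about 2.7 mm and Fz is about 1.5 N. I'll start the trace.

Call:
apply_moves:
  linear:
    - [0,0.04,-0.006]
    - [0,0.08,-0.014]
    - [0,0.12,-0.022]
    - [0,0.16,-0.03]
    - [0,0.2,-0.038]
  delta_rot:
    - [0,0,0]
    - [0,0,0]
    - [0,0,0]
    - [0,0,0]
    - [0,0,0]

```text
clock: 5.77
position: [0.5499, 0.1437, 0.1339]
tool_rot: [-3.142, -0.0, 0.444]
force: [-0.9, 1.5, 2.1]
grip_width: -0.0001
finger_force: 1.2
```

```bash
python3 -c "
from h import *
gp();look();gp()"
```

```text
t 5.7667 guard x,y mm -78.4 -0.4 z 0.1339 tip above crest mm -2.6 rot [-3.1415e+00 -1.0000e-04  4.4430e-01] F [-0.94  1.46  2.14]
top -0.12 0 dz mm None
top -0.06 76 dz mm -4.55
top 0 197 dz mm -4.02
top 0.06 188 dz mm -3.81
F [0.45 0.35 2.04]
side -0.12 37 dz mm 3.03
side -0.06 73 dz mm -4.54
side 0 101 dz mm -3.87
side 0.06 130 dz mm -3.38
F [0.75 0.23 1.94]
t 5.9667 guard x,y mm -78.5 -0.4 z 0.1338 tip above crest mm -2.7 rot [ 3.1412e+00 -1.0000e-04  4.4400e-01] F [ 0.64 -0.09  2.29]
```

The press is 4 mm (2 N), as modelled. Carrying on.

Call:
apply_moves:
  linear:
    - [0,0.04,-0.009]
    - [0,0.08,-0.018]
    - [0,0.12,-0.026]
    - [0,0.16,-0.034]
    - [0,0.2,-0.041]
  delta_rot:
    - [0,0,0]
    - [0,0,0]
    - [0,0,0]
    - [0,0,0]
    - [0,0,0]

```text
clock: 6.38
position: [0.5584, 0.1257, 0.138]
tool_rot: [3.142, -0.0, 0.444]
force: [-0.9, 2.4, 2.7]
grip_width: 0.0003
finger_force: 1.0
```

Call:
apply_moves:
  linear:
    - [0,0.04,-0.006]
    - [0,0.08,-0.012]
    - [0,0.12,-0.017]
    - [0,0.16,-0.022]
    - [0,0.2,-0.026]
  delta_rot:
    - [0,0,0]
    - [0,0,0]
    - [0,0,0]
    - [0,0,0]
    - [0,0,0]

```text
clock: 6.8
position: [0.567, 0.1076, 0.1405]
tool_rot: [3.142, 0.0, 0.444]
force: [-0.8, 0.7, 1.8]
grip_width: 0.0003
finger_force: 1.0
```

```bash
python3 -c "
from h import *
gp();look();gp()"
```

```text
t 6.8 guard x,y mm -38.5 -0.5 z 0.1405 tip above crest mm -3.2 rot [3.1416e+00 1.0000e-04 4.4450e-01] F [-0.83  0.7   1.78]
top -0.12 0 dz mm None
top -0.06 0 dz mm None
top 0 114 dz mm -4.09
top 0.06 187 dz mm -3.99
F [ 0.42 -0.96  1.97]
side -0.12 37 dz mm -5.72
side -0.06 68 dz mm -1.85
side 0 101 dz mm -3.44
side 0.06 132 dz mm -3.16
F [ 0.44 -0.44  1.3 ]
t 7.0 guard x,y mm -38.6 -0.5 z 0.1405 tip above crest mm -3.2 rot [3.1413e+00 1.0000e-04 4.4420e-01] F [ 1.13 -0.33  0.96]
```

Call:
apply_moves:
  linear:
    - [0,0.04,-0.003]
    - [0,0.08,-0.006]
    - [0,0.12,-0.009]
    - [0,0.16,-0.011]
    - [0,0.2,-0.013]
  delta_rot:
    - [0,0,0]
    - [0,0,0]
    - [0,0,0]
    - [0,0,0]
    - [0,0,0]

```text
clock: 7.42
position: [0.5756, 0.0896, 0.1418]
tool_rot: [3.142, 0.0, 0.444]
force: [-0.4, 0.8, 2.1]
grip_width: -0.0001
finger_force: 1.0
```

Call:
apply_moves:
  linear:
    - [0,0.04,0]
    - [0,0.08,-0.001]
    - [0,0.12,-0.001]
    - [0,0.16,-0.001]
    - [0,0.2,-0.001]
  delta_rot:
    - [0,0,0]
    - [0,0,0]
    - [0,0,0]
    - [0,0,0]
    - [0,0,0]

```text
clock: 7.83
position: [0.5842, 0.0716, 0.1419]
tool_rot: [-3.142, 0.0, 0.445]
force: [-1.5, 1.4, 2.6]
grip_width: -0.0002
finger_force: 1.0
```

```bash
python3 -c "
from h import *
gp();look();gp()"
```

```text
t 7.8333 guard x,y mm 1.4 -0.5 z 0.1419 tip above crest mm -4.1 rot [-3.1415  0.      0.4445] F [-1.51  1.44  2.59]
top -0.12 79 dz mm -4.06
top -0.06 0 dz mm None
top 0 0 dz mm None
top 0.06 111 dz mm -3.91
F [ 0.94 -0.5   1.83]
side -0.12 37 dz mm -5.82
side -0.06 56 dz mm -4.24
side 0 101 dz mm -3.4
side 0.06 133 dz mm -3.13
F [ 0.26 -1.75  2.41]
t 8.0333 guard x,y mm 1.4 -0.6 z 0.1419 tip above crest mm -4.1 rot [3.1413 0.     0.4441] F [ 0.51 -1.97  2.84]
```

Call:
apply_moves:
  linear:
    - [0,0.04,0]
    - [0,0.08,0]
    - [0,0.12,0.001]
    - [0,0.16,0.001]
    - [0,0.2,0.002]
  delta_rot:
    - [0,0,0]
    - [0,0,0]
    - [0,0,0]
    - [0,0,0]
    - [0,0,0]

```text
clock: 8.45
position: [0.5928, 0.0535, 0.1417]
tool_rot: [-3.142, 0.0, 0.445]
force: [-0.3, 0.8, 3.1]
grip_width: -0.0001
finger_force: 0.9
```

Call:
apply_moves:
  linear:
    - [0,0.04,0.002]
    - [0,0.08,0.005]
    - [0,0.12,0.008]
    - [0,0.16,0.011]
    - [0,0.2,0.015]
  delta_rot:
    - [0,0,0]
    - [0,0,0]
    - [0,0,0]
    - [0,0,0]
    - [0,0,0]

```text
clock: 8.87
position: [0.6014, 0.0355, 0.1402]
tool_rot: [3.142, -0.0, 0.445]
force: [-0.6, 0.6, 1.7]
grip_width: -0.0001
finger_force: 0.9
```

```bash
python3 -c "
from h import *
gp();look();gp()"
```

```text
t 8.8667 guard x,y mm 41.5 -0.5 z 0.1402 tip above crest mm -3.2 rot [ 3.1416e+00 -1.0000e-04  4.4460e-01] F [-0.57  0.65  1.72]
top -0.12 188 dz mm -3.72
top -0.06 89 dz mm -3.77
top 0 0 dz mm None
top 0.06 0 dz mm None
F [ 0.64 -0.5   1.37]
side -0.12 40 dz mm -5.43
side -0.06 74 dz mm -4.77
side 0 86 dz mm -2.13
side 0.06 133 dz mm -2.83
F [ 0.12 -1.04  1.7 ]
t 9.0667 guard x,y mm 41.4 -0.6 z 0.1402 tip above crest mm -3.2 rot [ 3.1413 -0.      0.4441] F [ 0.15 -0.96  2.34]
```

Call:
apply_moves:
  linear:
    - [0,0.04,0.005]
    - [0,0.08,0.011]
    - [0,0.12,0.017]
    - [0,0.16,0.023]
    - [0,0.2,0.03]
  delta_rot:
    - [0,0,0]
    - [0,0,0]
    - [0,0,0]
    - [0,0,0]
    - [0,0,0]

```text
clock: 9.48
position: [0.61, 0.0174, 0.1371]
tool_rot: [-3.142, 0.0, 0.445]
force: [-0.4, 0.8, 1.6]
grip_width: 0.0003
finger_force: 0.9
```

Call:
apply_moves:
  linear:
    - [0,0.05,0.009]
    - [0,0.1,0.019]
    - [0,0.15,0.029]
    - [0,0.2,0.041]
    - [0,0.235,0.049]
  delta_rot:
    - [0,0,0]
    - [0,0,0]
    - [0,0,0]
    - [0,0,0]
    - [0,0,0]

```text
clock: 9.9
position: [0.6201, -0.0042, 0.1321]
tool_rot: [3.142, 0.0, 0.444]
force: [-0.2, 1.4, 1.0]
grip_width: -0.0001
finger_force: 0.9
```

Run:
```python
from h import *
gp();look();gp()
im,d=optics.grab_frame("side"); cv2.imwrite("pics/c4.png",cv2.resize(im[150:240,235:340],None,fx=6,fy=6,interpolation=cv2.INTER_CUBIC)[...,::-1])
```

```text
t 9.9 guard x,y mm 85.3 -0.7 z 0.1321 tip above crest mm -2.7 rot [3.1415e+00 1.0000e-04 4.4410e-01] F [-0.22  1.39  1.03]
top -0.12 187 dz mm -3.84
top -0.06 201 dz mm -4.76
top 0 90 dz mm -4.22
top 0.06 0 dz mm None
F [ 0.53 -1.61  1.62]
side -0.12 39 dz mm -6.59
side -0.06 73 dz mm -4.81
side 0 97 dz mm -3.67
side 0.06 111 dz mm -2.04
F [ 1.16 -2.33  1.83]
t 10.1 guard x,y mm 84.9 -0.7 z 0.1323 tip above crest mm -2.6 rot [3.1412e+00 1.0000e-04 4.4420e-01] F [ 0.54 -1.92  2.35]
```

View pics/c4.png

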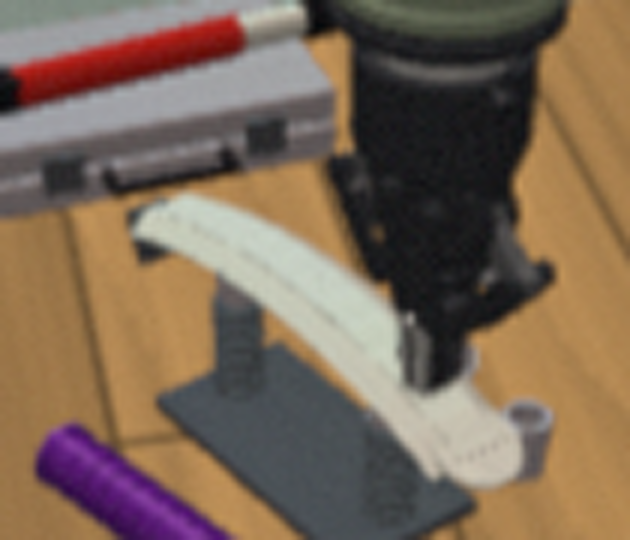

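The fingertips rest over the hole at about (430,375) in the crop. The guard is down about 4 mm with a force of about 2 N, and the bell, socket, grip and case haven't moved. I'll hold once more and hand in.

Call:
apply_moves:
  linear:
    - [0,0,0]
    - [0,0,0]
    - [0,0,0]
    - [0,0,0]
    - [0,0,0]
  delta_rot:
    - [0,0,0]
    - [0,0,0]
    - [0,0,0]
    - [0,0,0]
    - [0,0,0]

```text
clock: 10.57
position: [0.6199, -0.0033, 0.1323]
tool_rot: [3.142, -0.0, 0.445]
force: [-0.5, -2.4, 1.7]
grip_width: -0.0004
finger_force: 1.2
```

```bash
python3 -c "
from h import *
gp();print(workorder.job_done())"
```

```text
t 10.5667 guard x,y mm 84.5 -0.6 z 0.1323 tip above crest mm -2.7 rot [ 3.1416 -0.      0.4447] F [-0.52 -2.45  1.69]
the job is handed in; nothing more can be done
None
```

I traced the crest from the bracket end to the hole and handed the job in at about 10.6 s; it returned no verdict. By my measurements the fingertips are holding within about 1 mm of the hole, pressing about 2 N with the blade about 4 mm down, and in the last side view the bell, socket, grip and case looked unmoved.

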